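# Free the bone-measuring board and gauge a bone

### The job

Take every transport lock out of the bone-measuring board and lay the locks in the empty white enamel tray beside it: each comes free with a quarter turn in one direction only, which differs from slot to slot and cannot be seen, so try gently, feel which way gives, then lift it straight out. Only then lay the fragile bone straight along the middle of the board between the two upright plates, and slide the movable plate up gently until the bone touches both plates, and leave it so. Hold the bone lightly, press it only softly, and leave the jar, tube and beaker alone.

Things in the scene. Friction and masses are not known exactly. Their poses are not given: they have to be found in the camera images.
- board: Bone-measuring board of pale wood, fixed, 362 x 110 x 25 mm thick. Origin on the bench under the middle of the row of slots; x runs along the board from the fixed head plate to the sliding plate (-172 to +190 mm), y across, z up. The flat bed (top, z = 25 mm) has four slots on its centre line, each 18 mm along x and 38 mm across, at x = -93, -31, +31, +93 mm, with a hollow under the 6 mm top.
- head_face (a point): Point on the bed, on the centre line, at the foot of the fixed head plate's inner face (board x = -145 mm, z = 25 mm); axes as the board. The head plate is an upright wooden plate 90 mm wide, 70 mm high above the bed, 16 mm thick.
- jaw_top (a point): Middle of the top edge of the sliding plate: upright wooden plate 14 mm thick along the board (centred here), 90 mm wide, top 70 mm above the bed; axes as the board. It cannot tilt; it slides along the board with about 2 N of friction and stays where it is left. It can be pinched across its thickness from above, or pushed.
- jaw (a joint): Travel of the sliding plate towards the head plate, in m; 0 is fully open; the gap between the two inner faces is 0.305 minus this value. It starts between 0 and 0.018, with locks in its way.
- tray: Empty white enamel tray with a blue rim (a farther one, with grit in it, is not this one), 260 (its x) x 200 (its y) mm outside, walls 32 mm high and 5 mm thick, floor 5 mm thick; does not move. Origin under its centre, on the bench.
- bone: Old animal long bone, pale brown, fragile, 0.09 to 0.15 kg, 150 mm long along its x axis: round shaft 20 mm thick, a wider end at each side (26 mm high, 46 mm wide across y), so it lies flat. Origin under its middle; the shaft's axis is 13 mm above. It starts on the cork mat. Grip it with less than 50 N a pad, and press it on the plates with less than 20 N.
- mat: Cork mat 200 x 170 x 6 mm, fixed, on which the bone lies at the start. Origin under its centre.
- slot0 (a point): Centre of a slot, level with the bed. A lock fitted in it lies with its cross bar along the board, hidden under the bed, and cannot be lifted; its origin is 21 mm below this point. It turns freely a quarter turn one way, until it stops; the bar is then in line with the slot (within 15 degrees) and it lifts straight out (25 mm). The other way is blocked after some 5 degrees.
- slot1 (a point): Centre of another slot, as slot0. Which way its lock turns differs from slot to slot and from start to start.
- slot2 (a point): Centre of another slot, as slot0. Which way its lock turns differs from slot to slot and from start to start.
- slot3 (a point): Centre of another slot, as slot0. Which way its lock turns differs from slot to slot and from start to start.
- lock0: Transport lock, a plain metal stud 53 mm tall, 70 g. Origin at the bottom of its foot, z along the stud: foot pin 10 mm thick up to 7.5 mm, cross bar 34 (its x) x 9 mm from there to 13 mm, neck 15 mm thick, flange 34 mm across from 21 to 25 mm, round knob 28 mm across from 25 to 53 mm, with a dark line on top along x. Any of the four slots, or absent.
- lock1: A transport lock just like lock0, in any of the four slots, or absent; three or four locks are there in all.
- lock2: A transport lock just like lock0, in any of the four slots, or absent; three or four locks are there in all.
- lock3: A transport lock just like lock0, in any of the four slots, or absent; three or four locks are there in all.
- specimen_jar: Bystander: specimen jar with a white cap, 52 mm across, 75 mm high, behind the board. Origin under its centre.
- sample_tube: Bystander: sample tube with a blue cap, 30 mm across, 105 mm high, standing behind the board. Origin under its centre.
- beaker: Bystander: white plastic beaker, 70 mm across, 85 mm high, behind the board. Origin under its centre.
Mind the look-alikes: they are no part of the job. Leave any blue, brown or orange look-alike of the lock2 alone.

How it is judged (in metres and radians):
On the way, in this order (a step that is already met when the one before it is completed fails the run):
1. all the locks lie in the tray (x of lock0 in the frame of tray between -0.125 and 0.125 m and y of lock0 in the frame of tray between -0.095 and 0.095 m and z of each of lock0, lock1, lock2, lock3 in the frame of tray below 0.05 m and x of lock1 in the frame of tray between -0.125 and 0.125 m and y of lock1 in the frame of tray between -0.095 and 0.095 m and x of lock2 in the frame of tray between -0.125 and 0.125 m and y of lock2 in the frame of tray between -0.095 and 0.095 m and x of lock3 in the frame of tray between -0.125 and 0.125 m and y of lock3 in the frame of tray between -0.095 and 0.095 m), for 0.2 s.
2. the bone lies straight on the bed, with the sliding plate still more than 5 mm clear of it (x of bone in the frame of head_face above 0.06 m and y of bone in the frame of head_face between -0.012 and 0.012 m and z of bone in the frame of head_face between -0.004 and 0.006 m and angle between the x axis of bone and the x axis of board, either way round below 0.1 rad and value of joint jaw below 0.15 m), for 0.2 s.
3. the sliding plate has been closed on the bone, which touches both plates (x of bone in the frame of head_face between 0.06 and 0.079 m and y of bone in the frame of head_face between -0.012 and 0.012 m and z of bone in the frame of head_face between -0.004 and 0.006 m and angle between the x axis of bone and the x axis of board, either way round below 0.1 rad and value of joint jaw above 0.153 m), for 0.2 s.
At the end, for the whole second after the job is handed in: every lock present lies at rest in the tray, in any pose; the bone lies flat on the bed, within 12 mm of the board's centre line and within 0.1 rad of its direction, with no more than 2 mm of play in all between it and the two plates; all at rest (all of step 1 and all of step 3 and linear speed of each of lock0, lock1, lock2, lock3 below 0.03 m/s and linear speed of bone below 0.02 m/s and velocity of joint jaw below 0.01 m/s); the robot touches nothing.
It fails at once if the specimen jar is knocked or moved (distance of specimen_jar from where it was at the start of the episode above 0.03 m or angle between specimen_jar's own z axis and vertical above 0.5 rad).
It fails at once if the sample tube is knocked or moved (distance of sample_tube from where it was at the start of the episode above 0.03 m or angle between sample_tube's own z axis and vertical above 0.5 rad).
It fails at once if the beaker is knocked or moved (distance of beaker from where it was at the start of the episode above 0.03 m or angle between beaker's own z axis and vertical above 0.5 rad).
It fails at once if the bone is pressed hard on the board and its plates (45 N of contact in all, some 20 N a plate) (contact force between board and bone above 45 N).
It fails at once if the fingers squeeze the bone with more than 100 N of contact in all (50 N a pad) (contact force between the fingers and bone above 100 N).
Of lock0, lock1, lock2, lock3 only 3 to 4 are there at a start; the rules pass over those that are not, and their reading is None.
At some moment in a run one of bone may be knocked a few centimetres aside while the robot is not near it.
Once in a run the grip may slacken for a moment while it holds something.
It also fails if it takes over 210 s, if anything falls off the work surface, if the arm or the gripper's body presses on something with over 40 N, if the wrist force passes 120 N, or if a joint passes its speed limit or range.

### The arm

A 6-joint arm with a two-finger parallel gripper is mounted at the origin on the work surface. World frame = base frame: x ahead of the robot, y to its left, z up, the work surface at z = 0. Lengths are in m, angles in degrees, forces in N, time in s.
With the tool pointing down it reaches from about 0.25 to 0.725 m from the base axis. Payload 9.7 kg.
Tool frame: the origin (TCP) lies midway between the tips of the shut fingers; the grasp point (between the pads) lies 19 mm behind it (bot.pinch_z is the distance from the TCP to the grasp point, in m); z points along the fingers, y is the line along which they close (so a half turn about z gives the same grasp; the last joint's range is limited). The gripper opens to 85 mm and grips with 20 to 120 N. Pads are 22 mm wide; open, the fingers measure 114 mm over their backs; the gripper's body (76 mm by 85 mm) begins 54 mm behind the grasp point. The pads swing forward as they close: fully open they stand 13 mm farther back than shut.
Start: joints at [75.401, 4.979, 10.078, 95.1, 0, 90], TCP at [0.139, 0.532, 0.231] pointing down, gripper open.
Joint ranges: [-179.16, 179.16], [-48.56, 103.87], [-65.8, 70.77], [-126.05, 130.52], [-82.76, 87.17], [-180, 180]. Speed limits (degrees/s): [127.2, 127.2, 147.25, 180, 180, 180].

### API

Orientations are given as [roll, pitch, yaw] about the fixed x, y, z axes, in that order (R = Rz(yaw) Ry(pitch) Rx(roll)).
In Python, from workcell import sensors, camera, ticket, bot gives the robot as it stands.
- The arm moves only by the shell command python3 -m handwheel 'ROWS' [FORCE]. ROWS is a JSON object of lists of equal length, an entry for each row: "gripper": the opening, from -1 (shut) to 1 (fully open); "slide": the shift along the tool's x, y, z in mm, a list of three; "yaw": the turn about the tool's z in rad. A call has 1 to 8 rows; each row shifts and turns the commanded pose from where the row before left it, along the tool's axes as they then stand; what a row does not reach is not made up. A row lasts 1/12 s, in which the tool goes at most 41.7 mm and 7.16 degrees, less where a joint would pass 70% of its speed; a pose out of reach is approached as far as the arm can. A call is refused whole if a number of a shift passes 41.7 or a number of a turn 0.125, either way. A call with a gripper value outside its range is refused whole. The fingers move at their own pace and stop on an object; FORCE is the grip in N (left out, the last holds). Time passes only in rows, so rows that do not move let the fingers close. It gives the time, the measured TCP pose, the force, the opening and the grip force at its end, in the units of the state.
- sensors.get_obs(): the state, without advancing time (a new reading comes with each control period).
- camera(name): name is "scene" or "side" or "wrist"; returns a dict with "img" (480x640x3 uint8, red, green, blue), "fx", "fy", "cx", "cy" (pixels), "R" (3x3) and "t" (3): a world point X has camera coordinates R X + t. Camera axes: x right, y down, z forward; pixel columns grow to the right and rows downward; lengths in m; the calibration is good to about 2 mm. A picture is of the moment at which its call begins. There is no depth.
- ticket.job_done(): hands the job in; it is judged then, once.
The state is a dict: "time": time; "q": joint angles; "qd": joint speeds; "joint_efforts": joint torques, N m; "ee_pos": TCP position; "tcp_rot": TCP orientation; "wrist_force": force on the tool from outside, world axes, zero at the start; "torque": the same for the moment, N m; "opening": finger opening in m; "grasp_force": force on a finger pad.
Only numpy, scipy, OpenCV 4.12 (cv2) and the standard library are available. Lean on these libraries where they do the work, as an engineer would, in place of code of your own. Each camera call takes 0.05 s, during which the arm holds its last target. There are 200 camera calls.

## Working session

There is one attempt and no reset: what is moved stays moved. The work goes in short steps, Python scripts to look and compute and a shell command to move; the robot and the scene stay as the last step left them, time stands still between calls to the robot, and variables do not carry over. Pictures are saved under pics/ and viewed, at most 14 in all, crops included, and the job is handed in when it is done.

```bash
mkdir -p pics
cat > h.py <<'E'
import numpy as np,cv2
from workcell import sensors,camera,ticket,bot
def snap(n,f):
    c=camera(n); cv2.imwrite('pics/'+f,cv2.cvtColor(c['img'],cv2.COLOR_RGB2BGR)); np.savez('pics/'+f[:-4]+'.npz',**c); return c
def load(f): return dict(np.load('pics/'+f+'.npz'))
def ray(c,u,v,z):
    R,t=np.array(c['R']),np.array(c['t']); o=-R.T@t
    d=R.T@np.array([(u-c['cx'])/c['fx'],(v-c['cy'])/c['fy'],1]); return o+d*(z-o[2])/d[2]
def proj(c,X):
    p=np.array(c['R'])@np.array(X)+np.array(c['t']); return (c['fx']*p[0]/p[2]+c['cx'],c['fy']*p[1]/p[2]+c['cy'])
E
python3 - <<'E'
from h import *
for n in ('scene','side','wrist'):
    c=snap(n,n+'0.png'); print(n,-np.array(c['R']).T@np.array(c['t']),c['fx'])
print(sensors.get_obs())
E
```

```text
scene [1.14719912 0.67396621 0.99241763] 597.1711427364955
side [0.54929494 0.71246214 0.50542565] 468.53993992259853
wrist [0.05669425 0.5533823  0.37418211] 387.2428471079245
{'time': 0.15, 'q': array([ 7.54013376e+01,  5.00348800e+00,  1.00471028e+01,  9.50993664e+01,
       -1.45010781e-03,  8.99987060e+01]), 'qd': array([-0.01404953, -0.08720506,  0.20199996, -0.00173198,  0.01538676,
       -0.0700721 ]), 'joint_efforts': array([ 1.92655491e-03, -5.20759284e+01,  4.65045404e+01,  1.38212842e-02,
        9.86023133e-05,  1.09118167e-05]), 'ee_pos': array([0.13859223, 0.53208606, 0.23076939]), 'tcp_rot': array([-1.79944248e+02,  1.44884798e-03,  1.65402633e+02]), 'wrist_force': array([-0.75452477, -0.61129544, -0.38123851]), 'torque': array([ 0.00376127, -0.04640951,  0.01496081]), 'grasp_force': 0.0, 'opening': 0.08533071011159604}
```

View pics/scene0.png

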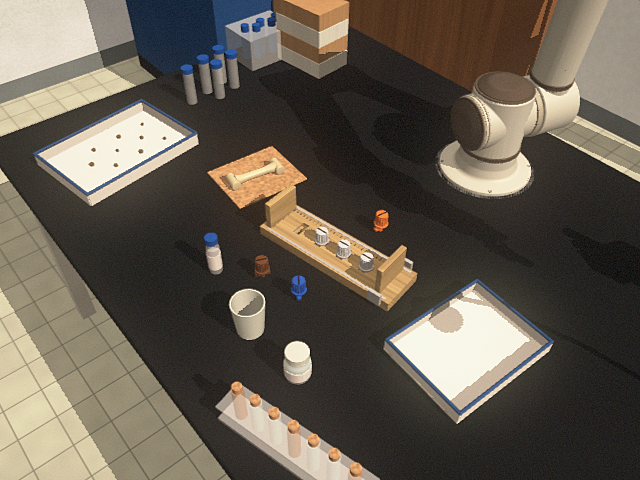

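View pics/side0.png

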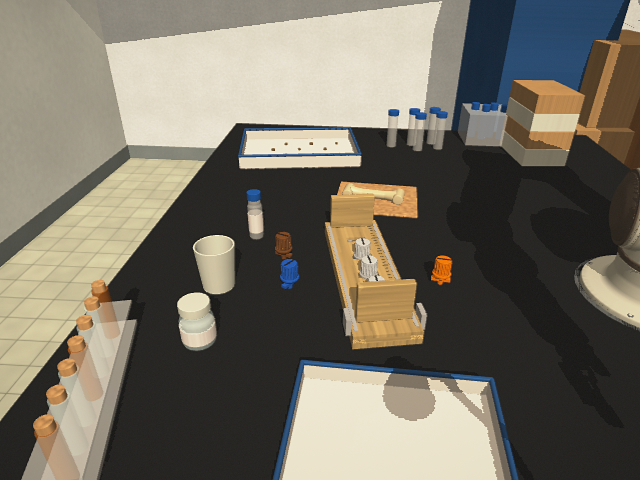

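Run:
```python
from h import *
c=load('scene0');s=load('side0')
print('base',proj(c,[0,0,0]),'tcp',proj(c,[.139,.532,.231]),proj(s,[.139,.532,.231]), 'fwd x .3',proj(c,[.3,0,0]),'y .3',proj(c,[0,.3,0]),proj(s,[.3,0,0]),proj(s,[0.3,-.3,0]))
im=cv2.imread('pics/scene0.png')[180:310,200:440]; cv2.imwrite('pics/crop1.png',cv2.resize(im,None,fx=3.3,fy=3.3,interpolation=cv2.INTER_CUBIC))
```

```text
base (np.float64(483.4498798044079), np.float64(165.87037857183145)) tcp (np.float64(692.8754787382125), np.float64(238.2736085856825)) (np.float64(1024.2279922385915), np.float64(511.26448524808495)) fwd x .3 (np.float64(404.33228526666915), np.float64(215.0484334127992)) y .3 (np.float64(582.31132031378), np.float64(226.58975688664148)) (np.float64(484.30446479511943), np.float64(285.6414084625539)) (np.float64(456.35785986905273), np.float64(211.31772294081657))
```

View pics/crop1.png

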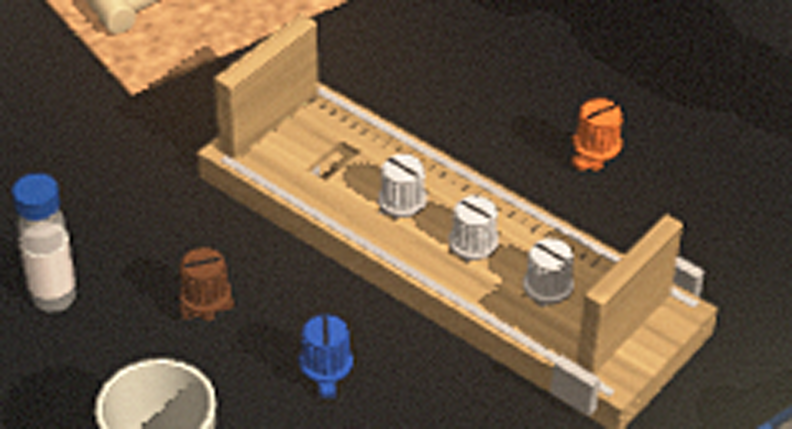

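View pics/wrist0.png

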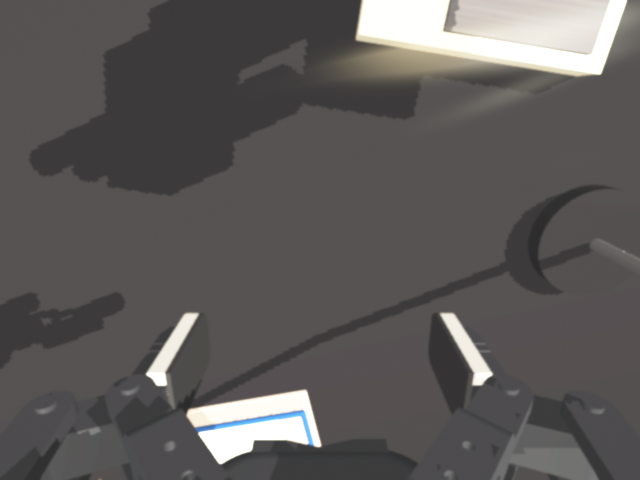

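```bash
cat > fit.py <<'E'
from h import *
from scipy.optimize import least_squares
def fit(c,obs,x0):
    obs=[(np.array(p),np.array(q)) for p,q in obs]
    def f(s):
        co,si=np.cos(s[2]),np.sin(s[2])
        return np.concatenate([np.array(proj(c,[s[0]+co*p[0]-si*p[1],s[1]+si*p[0]+co*p[1],p[2]]))-q for p,q in obs])
    r=least_squares(f,x0,loss='soft_l1'); return r.x,r.fun.reshape(-1,2)
E
python3 - <<'E'
from fit import *
c=load('scene0'); k=lambda u,v:(200+u/3.3,180+v/3.3)
obs=[((-.172,-.055,.025),k(200,152)),((.19,.055,.025),k(716,312)),((.19,-.055,.025),k(618,410)),
((-.145,-.045,.095),k(233,85)),((-.145,.045,.095),k(317,27)),((-.161,-.045,.095),k(217,78)),
((-.093,0,.025),k(335,161)),((-.031,0,.057),k(403,165)),((.031,0,.057),k(475,208)),((.093,0,.057),k(549,252))]
x,r=fit(c,obs,[.5,.2,1.5]);print('board',x,np.degrees(x[2]));print(r.round(1).tolist())
# jaw: 14 mm thick; local x of jaw centre
co,si=np.cos(x[2]),np.sin(x[2])
for u,v in ((585,298),(668,218),(682,226),(600,305)):
    p=ray(c,*k(u,v),.095)[:2]-x[:2]; print('jawcorner',p[0]*co+p[1]*si,-p[0]*si+p[1]*co)
# tray rim top z=.032
obs=[((a*.13,b*.1,.032),q) for a,b,q in ((-1,-1,(0,0)),)]
P=[ray(c,u,v,.032)[:2] for u,v in ((386,345),(478,283),(551,343),(459,406))]
P=np.array(P);print('tray',P,P.mean(0),np.linalg.norm(P-np.roll(P,-1,0),axis=1))
# bone ends & mat
print('bone ends',ray(c,231,181,.019),ray(c,277,167,.019))
M=np.array([ray(c,u,v,.006)[:2] for u,v in ((209,175),(272,149),(306,179),(240,204))]);print(M,M.mean(0))
for n,u,v in (('orange',381,229),('brown',262,275),('blue',299,298),('tube',214,270),('beaker',249,330),('jar',297,376)): print(n,ray(c,u,v,0)[:2])
E
```

```text
board [ 0.52122513 -0.01205688  1.74797741] 100.15172815929265
[[-0.5, -0.5], [0.3, -0.4], [0.5, 0.6], [-0.6, 0.3], [0.7, -2.2], [-1.0, -0.7], [-0.2, -0.5], [0.0, 0.6], [0.1, 0.5], [0.5, 0.6]]
jawcorner 0.15007893732923297 -0.04575815687928236
jawcorner 0.15044179913184186 0.043092898639035634
jawcorner 0.16115169517668915 0.04299085393838127
jawcorner 0.16037454710185833 -0.044478933849295466
tray [[0.61782578 0.25605023]
 [0.35804261 0.26821424]
 [0.36847503 0.45718525]
 [0.60912402 0.431891  ]] [0.48836686 0.35333518] [0.26006779 0.18925876 0.24197465 0.17605595]
bone ends [ 0.56370841 -0.35414154  0.019     ] [ 0.44015892 -0.32522326  0.019     ]
[[ 0.58614367 -0.42391344]
 [ 0.39411701 -0.40914811]
 [ 0.40291971 -0.25215373]
 [ 0.58829315 -0.2810964 ]] [ 0.49286838 -0.34157792]
orange [ 0.37762877 -0.00134319]
brown [ 0.68073206 -0.06440162]
blue [0.65857874 0.03814284]
tube [ 0.75387421 -0.14405269]
beaker [0.7885745 0.0382933]
jar [0.78045507 0.18422522]
```

The metal locks are at scene px (322,235), (344,249) and (367,261). The slot at (302,229) is empty. The look-alikes are orange (381,220), brown (262,266) and blue (298,287), and I'll leave them alone. The close crop confirms the three white-metal locks in the board. Next I move above the board.

```bash
A='{"gripper":[0.3,0.3,0.3,0.3,0.3,0.3,0.3,0.3],"slide":[[-26,-24,0],[-26,-24,0],[-26,-24,0],[-26,-24,0],[-26,-24,0],[-26,-24,0],[-26,-24,0],[-26,-24,0]],"yaw":[0,0,0,0,0,0,0,0]}' ; 
python3 -m handwheel '{"gripper":[0.3,0.3,0.3,0.3,0.3,0.3,0.3,0.3],"slide":[[-26,-24,0],[-26,-24,0],[-26,-24,0],[-26,-24,0],[-26,-24,0],[-26,-24,0],[-26,-24,0],[-26,-24,0]],"yaw":[0,0,0,0,0,0,0,0]}'
python3 -m handwheel '{"gripper":[0.3,0.3,0.3,0.3,0.3,0.3,0.3,0.3],"slide":[[-26,-24,0],[-26,-24,0],[-26,-24,0],[-26,-24,0],[-26,-24,0],[-26,-24,0],[-26,-24,0],[-26,-24,0]],"yaw":[0,0,0,0,0,0,0,0]}'
python3 -m handwheel '{"gripper":[0.3,0.3,0.3,0.3],"slide":[[-26,-24,0],[-26,-24,0],[-26,-24,0],[-26,-24,0]],"yaw":[0,0,0,0]}'
python3 -m handwheel '{"gripper":[0.3,0.3,0.3,0.3,0.3,0.3],"slide":[[0,0,0],[0,0,0],[0,0,0],[0,0,0],[0,0,0],[0,0,0]],"yaw":[0.12,0.12,0.12,0.12,0.12,0.12]}'
python3 -m handwheel '{"gripper":[0.3,0.3,0.3,0.3,0.3,0.3],"slide":[[0,0,0],[0,0,0],[0,0,0],[0,0,0],[0,0,0],[0,0,0]],"yaw":[0.12,0.12,0.12,0.12,0.12,0]}'
python3 - <<'E'
from h import *
o=sensors.get_obs(); print(o['ee_pos'],o['tcp_rot'],o['q'],o['opening']); c=snap('wrist','wrist1.png'); s=[.5212,-.0121];b=np.radians(100.15)
for x in (-.093,-.031,.031,.093): print(proj(c,[s[0]+x*np.cos(b),s[1]+x*np.sin(b),.025 if x<-.05 else .057]))
E
```

```text
time: 0.82
ee_pos: [0.2919, 0.2924, 0.2312]
tcp_rot: [180.0, 0.0, 165.4]
wrist_force: [0.9, 0.1, 0.0]
opening: 0.0554
grasp_force: 0.0
time: 1.48
ee_pos: [0.4449, 0.054, 0.2313]
tcp_rot: [180.0, 0.0, 165.4]
wrist_force: [1.2, 1.4, 0.3]
opening: 0.0556
grasp_force: 0.0
time: 1.82
ee_pos: [0.5214, -0.0651, 0.2311]
tcp_rot: [180.0, -0.0, 165.4]
wrist_force: [-0.6, 0.6, -0.2]
opening: 0.0556
grasp_force: 0.0
time: 2.32
ee_pos: [0.5208, -0.0634, 0.231]
tcp_rot: [-180.0, -0.0, 123.8]
wrist_force: [1.0, -0.6, -1.0]
opening: 0.0552
grasp_force: 0.0
time: 2.82
ee_pos: [0.5207, -0.0633, 0.231]
tcp_rot: [-180.0, -0.0, 89.5]
wrist_force: [-0.3, -0.1, 0.4]
opening: 0.0553
grasp_force: 0.0
[ 0.52074634 -0.06330726  0.23102947] [-1.79970574e+02 -3.80983791e-03  8.94557225e+01] [-6.93172616e+00  1.49993855e+00  6.41008504e+00  9.49398137e+01
  5.12501149e-04  8.36125502e+01] 0.05528642636696673
(np.float64(338.6473518692527), np.float64(239.92683181399426))
(np.float64(327.71376139772036), np.float64(183.51353959218886))
(np.float64(313.45715728992474), np.float64(105.89676468019573))
(np.float64(297.1888336914997), np.float64(17.327649525769345))
```

View pics/wrist1.png

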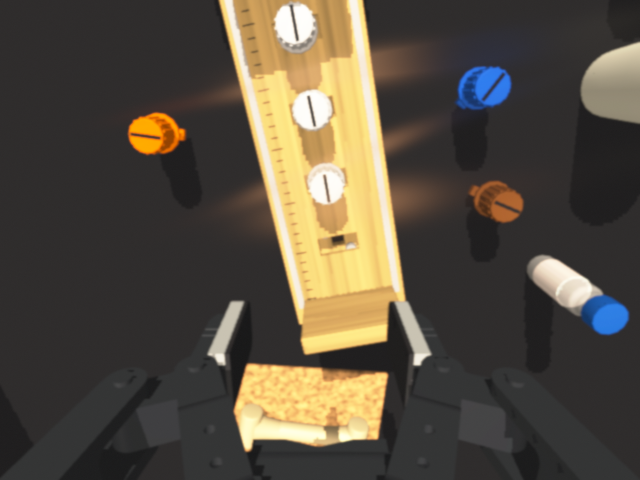

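Wrist view: the locks are at (326,184), (312,108) and (294,20), and the empty slot is at (338,243). All are within 2–3 px of prediction, so I go to slot3's lock.

```bash
python3 -m handwheel '{"gripper":[0.3,0.3,0.3,0.3,0.3,0.3,0.3],"slide":[[0,0,0],[0,0,0],[35.5,2,0],[35.5,2,0],[35.5,2,0],[35.5,2,0],[0,0,0]],"yaw":[-0.092,-0.092,0,0,0,0,0]}' 
python3 -m handwheel '{"gripper":[0.3,0.3,0.3,0.3,0.3,0.3,0.3,0.3],"slide":[[0,0,26],[0,0,26],[0,0,26],[0,0,26],[0,0,26],[0,0,26],[0,0,26],[0,0,0]],"yaw":[0,0,0,0,0,0,0,0]}'
python3 -m handwheel '{"gripper":[0.3,0.3,0.3,0.3],"slide":[[0,0,6],[0,0,6],[0,0,4],[0,0,0]],"yaw":[0,0,0,0]}'
python3 -m handwheel '{"gripper":[-0.2,-0.4,-0.6,-0.8,-1,-1,-1,-1],"slide":[[0,0,0],[0,0,0],[0,0,0],[0,0,0],[0,0,0],[0,0,0],[0,0,0],[0,0,0]],"yaw":[0,0,0,0,0,0,0,0]}' 25
python3 - <<'E'
from h import *
o=sensors.get_obs(); print(o['q'],o['torque'],o['wrist_force'])
E
```

```text
time: 3.45
ee_pos: [0.5024, 0.0824, 0.2312]
tcp_rot: [180.0, -0.1, 100.8]
wrist_force: [-0.3, -1.0, -1.1]
opening: 0.0556
grasp_force: 0.0
time: 4.12
ee_pos: [0.5004, 0.0772, 0.0442]
tcp_rot: [-179.6, -0.0, 100.5]
wrist_force: [0.0, -1.4, -0.5]
opening: 0.0557
grasp_force: 0.0
time: 4.45
ee_pos: [0.5036, 0.0778, 0.0336]
tcp_rot: [180.0, 0.0, 100.4]
wrist_force: [-0.8, -0.3, -0.2]
opening: 0.0555
grasp_force: 0.0
time: 5.12
ee_pos: [0.5037, 0.0779, 0.0341]
tcp_rot: [179.9, 0.0, 100.3]
wrist_force: [-0.2, -0.4, 6.1]
opening: 0.0271
grasp_force: 24.6
[ 8.78956672e+00  3.22651695e-01 -1.66204830e+01  7.29870169e+01
 -9.47260494e-04  8.84712742e+01] [-0.11006685  0.28787097  0.00933275] [-0.18121783 -0.44054457  6.08899211]
```

```bash
python3 -m handwheel '{"gripper":[-1,-1,-1,-1],"slide":[[0,0,-1],[0,0,0],[0,0,0],[0,0,0]],"yaw":[0.05,0.05,0.05,0]}'
python3 - <<'E'
from h import *
o=sensors.get_obs(); print(o['torque'],o['tcp_rot'],o['joint_efforts'][5])
E
```

```text
time: 5.45
ee_pos: [0.5038, 0.0779, 0.0346]
tcp_rot: [179.9, 0.0, 91.6]
wrist_force: [1.5, -0.2, 1.3]
opening: 0.0272
grasp_force: 24.8
[-0.04947201 -0.2919216   0.41149031] [1.79938391e+02 2.09179840e-03 9.16244225e+01] 1.3041095808148384
```

```bash
python3 -m handwheel '{"gripper":[-1,-1,-1,-1,-1,-1,-1],"slide":[[0,0,0],[0,0,0],[0,0,0],[0,0,0],[0,0,0],[0,0,0],[0,0,0]],"yaw":[-0.05,-0.05,-0.05,-0.05,-0.05,-0.05,0]}'
python3 - <<'E'
from h import *
o=sensors.get_obs(); print(o['torque'],o['tcp_rot'],o['joint_efforts'][5])
E
```

```text
time: 6.03
ee_pos: [0.5032, 0.0778, 0.0342]
tcp_rot: [-180.0, -0.0, 109.1]
wrist_force: [0.4, -0.1, -0.2]
opening: 0.0269
grasp_force: 24.8
[ 0.0425632  -0.02679543  0.01934156] [-1.79986024e+02 -5.63709779e-03  1.09121684e+02] -0.8956758119165897
```

```bash
python3 -m handwheel '{"gripper":[-1,-1,-1,-1,-1,-1,-1],"slide":[[0,0,0],[0,0,0],[0,0,0],[0,0,0],[0,0,0],[0,0,0],[0,0,0]],"yaw":[-0.12,-0.12,-0.12,-0.12,-0.12,-0.12,-0.12]}' 
python3 -m handwheel '{"gripper":[-1,-1,-1,-1,-1,-1,-1],"slide":[[0,0,0],[0,0,0],[0,0,0],[0,0,0],[0,0,0],[0,0,0],[0,0,0]],"yaw":[-0.12,-0.12,-0.12,-0.12,-0.12,0,0]}'
python3 - <<'E'
from h import *
o=sensors.get_obs(); print(o['torque'],o['tcp_rot'],o['joint_efforts'][5])
E
```

```text
time: 6.62
ee_pos: [0.5032, 0.0778, 0.0342]
tcp_rot: [-180.0, -0.0, 157.3]
wrist_force: [-0.6, 0.7, -0.0]
opening: 0.027
grasp_force: 24.7
time: 7.2
ee_pos: [0.5033, 0.0775, 0.0342]
tcp_rot: [-180.0, -0.0, -168.8]
wrist_force: [1.6, -3.2, -0.2]
opening: 0.0272
grasp_force: 24.8
[-0.62425298 -0.22885215  0.03789941] [-1.79967782e+02 -9.93058365e-03 -1.68841215e+02] -0.7385111600160599
```

```bash
python3 -m handwheel '{"gripper":[-1,-1,-1,-1,-1,-1],"slide":[[0,0,0],[0,0,-3],[0,0,-4],[0,0,-6],[0,0,-6],[0,0,0]],"yaw":[0,0,0,0,0,0]}' 40
```

```text
time: 7.7
ee_pos: [0.5041, 0.0783, 0.0552]
tcp_rot: [180.0, 0.1, -168.6]
wrist_force: [-0.2, 0.5, 0.9]
opening: 0.0267
grasp_force: 39.7
```

```bash
python3 -m handwheel '{"gripper":[-1,-1,-1,-1,-1],"slide":[[0,0,-20],[0,0,-25],[0,0,-25],[0,0,-25],[0,0,-10]],"yaw":[0,0,0,0,0]}'
python3 -m handwheel '{"gripper":[-1,-1,-1,-1,-1,-1,-1,-1],"slide":[[2.7,32.7,0],[2.7,32.7,0],[2.7,32.7,0],[2.7,32.7,0],[2.7,32.7,0],[2.7,32.7,0],[2.7,32.7,0],[2.7,32.7,0]],"yaw":[0,0,0,0,0,0,0,0]}'
python3 -m handwheel '{"gripper":[-1,-1,-1,-1,-1,-1],"slide":[[0,0,0],[0,0,28],[0,0,28],[0,0,28],[0,0,24],[0,0,0]],"yaw":[0,0,0,0,0,0]}'
python3 - <<'E'
from h import *
snap('scene','scene1.png')
im=cv2.imread('pics/scene1.png')[200:420,260:560]; cv2.imwrite('pics/crop2.png',cv2.resize(im,None,fx=2.6,fy=2.6,interpolation=cv2.INTER_CUBIC))
E
```

```text
time: 8.12
ee_pos: [0.5043, 0.0782, 0.162]
tcp_rot: [180.0, 0.3, -168.6]
wrist_force: [0.9, 1.2, -1.0]
opening: 0.027
grasp_force: 39.7
time: 8.78
ee_pos: [0.4294, 0.3316, 0.1577]
tcp_rot: [180.0, -0.0, -168.6]
wrist_force: [0.3, -0.7, 0.2]
opening: 0.0266
grasp_force: 39.8
time: 9.28
ee_pos: [0.4278, 0.3281, 0.0447]
tcp_rot: [-179.8, -0.4, -168.6]
wrist_force: [-0.6, 0.5, -1.3]
opening: 0.0264
grasp_force: 39.8
```

View pics/crop2.png

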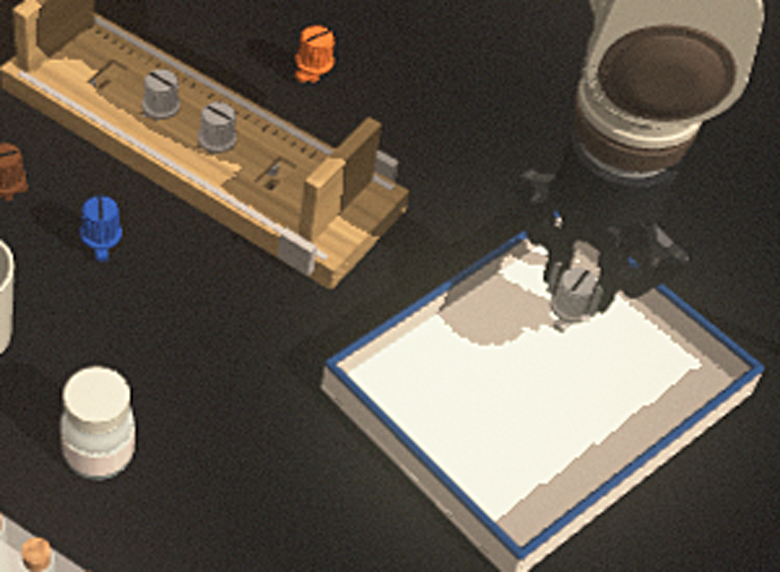

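```bash
python3 -m handwheel '{"gripper":[-1,-1,0.3,0.3,0.3,0.3],"slide":[[0,0,5],[0,0,0],[0,0,0],[0,0,0],[0,0,0],[0,0,-2]],"yaw":[0,0,0,0,0,0]}'
python3 -m handwheel '{"gripper":[0.3,0.3,0.3,0.3,0.3,0.3,0.3],"slide":[[0,0,-15],[0,0,-25],[0,0,-25],[0,0,-25],[0,0,-20],[0,0,-8],[0,0,0]],"yaw":[0,0,0,0,0,0,0]}'
python3 -m handwheel '{"gripper":[0.3,0.3,0.3,0.3,0.3,0.3,0.3],"slide":[[0,0,0],[0,0,0],[0,0,0],[0,0,0],[0,0,0],[0,0,0],[0,0,0]],"yaw":[0.122,0.122,0.122,0.122,0.122,0.122,0.122]}'
python3 -m handwheel '{"gripper":[0.3,0.3,0.3,0.3,0.3,0.3,0.3],"slide":[[0,0,0],[0,0,0],[0,0,0],[0,0,0],[0,0,0],[0,0,0],[0,0,0]],"yaw":[0.122,0.122,0.122,0.122,0.122,0.122,0]}'
python3 -m handwheel '{"gripper":[0.3,0.3,0.3,0.3,0.3],"slide":[[-32.2,2.9,0],[-32.2,2.9,0],[-32.2,2.9,0],[-32.2,2.9,0],[-32.2,2.9,0]],"yaw":[0,0,0,0,0]}'
python3 -m handwheel '{"gripper":[0.3,0.3,0.3,0.3,0.3,0.3,0.3],"slide":[[-32.2,2.9,0],[-32.2,2.9,0],[-32.2,2.9,0],[-32.2,2.9,0],[-32.2,2.9,0],[0,0,0],[0,0,0]],"yaw":[0,0,0,0,0,0,0]}'
```

```text
time: 9.83
ee_pos: [0.4305, 0.33, 0.0477]
tcp_rot: [180.0, 0.0, -168.6]
wrist_force: [0.3, 0.2, -0.6]
opening: 0.0555
grasp_force: 0.0
time: 10.42
ee_pos: [0.4312, 0.3306, 0.1675]
tcp_rot: [179.9, 0.2, -168.6]
wrist_force: [-0.1, 0.2, -0.8]
opening: 0.0558
grasp_force: 0.0
time: 11.0
ee_pos: [0.4299, 0.3296, 0.1634]
tcp_rot: [-179.9, -0.0, 142.1]
wrist_force: [0.8, -0.1, -0.1]
opening: 0.0558
grasp_force: 0.0
time: 11.58
ee_pos: [0.43, 0.3296, 0.1636]
tcp_rot: [-179.9, 0.1, 100.2]
wrist_force: [-0.2, 0.3, -0.7]
opening: 0.0556
grasp_force: 0.0
time: 12.0
ee_pos: [0.4739, 0.1728, 0.1642]
tcp_rot: [-179.9, 0.0, 100.8]
wrist_force: [0.6, 0.2, 0.8]
opening: 0.0557
grasp_force: 0.0
time: 12.58
ee_pos: [0.5176, 0.0173, 0.1641]
tcp_rot: [-179.9, -0.0, 100.6]
wrist_force: [-0.6, 0.5, 0.4]
opening: 0.0556
grasp_force: 0.0
```

```bash
python3 -m handwheel '{"gripper":[0.3,0.3,0.3,0.3,0.3,0.3,0.3],"slide":[[0,-3,20],[0,0,25],[0,0,25],[0,0,25],[0,0,20],[0,0,10],[0,0,4]],"yaw":[0,0,0,0,0,0,0]}'
python3 -m handwheel '{"gripper":[0.3,0.1,-0.4,-0.6,-0.8,-1,-1,-1],"slide":[[0,0,0],[0,0,0],[0,0,0],[0,0,0],[0,0,0],[0,0,0],[0,0,0],[0,0,0]],"yaw":[0,0,0,0,0,0,0,0]}' 25
python3 -m handwheel '{"gripper":[-1,-1,-1,-1],"slide":[[0,0,0],[0,0,0],[0,0,0],[0,0,0]],"yaw":[0.05,0.05,0.05,0]}'
python3 - <<'E'
from h import *
o=sensors.get_obs(); print(o['torque'],o['tcp_rot'],o['joint_efforts'][5])
E
```

```text
time: 13.17
ee_pos: [0.5134, 0.019, 0.0342]
tcp_rot: [-179.8, -0.0, 100.7]
wrist_force: [0.4, 0.3, -0.2]
opening: 0.0556
grasp_force: 0.0
time: 13.83
ee_pos: [0.5157, 0.0183, 0.0377]
tcp_rot: [179.9, -0.0, 100.6]
wrist_force: [-0.4, 0.6, 5.4]
opening: 0.027
grasp_force: 24.6
time: 14.17
ee_pos: [0.5155, 0.0183, 0.0377]
tcp_rot: [179.9, -0.0, 91.8]
wrist_force: [-2.2, 1.0, 7.2]
opening: 0.0269
grasp_force: 24.7
[0.28318111 0.47329419 0.04766106] [ 1.79889520e+02 -2.92333437e-02  9.17900912e+01] 0.9865030646324158
```

```bash
python3 -m handwheel '{"gripper":[-1,-1,-1,-1],"slide":[[0,0,0],[0,0,0],[0,0,0],[0,0,0]],"yaw":[0.08,0.08,0.04,0]}'
python3 - <<'E'
from h import *
o=sensors.get_obs(); print(o['torque'],o['tcp_rot'],o['joint_efforts'][5])
snap('wrist','w2.png')
E
```

```text
time: 14.5
ee_pos: [0.5159, 0.0185, 0.0376]
tcp_rot: [179.9, -0.1, 80.4]
wrist_force: [2.7, 3.4, 6.1]
opening: 0.027
grasp_force: 24.9
[ 0.49004073 -0.31504765  0.29825049] [ 1.79850133e+02 -6.95793710e-02  8.04201825e+01] 1.2576914951205254
```

```bash
python3 -m handwheel '{"gripper":[-1,-1,-1,-1,-1,-1,-1],"slide":[[0,0,-2],[0,0,0],[0,0,0],[0,0,0],[0,0,0],[0,0,0],[0,0,0]],"yaw":[-0.1,-0.1,-0.1,-0.1,-0.1,0,0]}'
python3 - <<'E'
from h import *
o=sensors.get_obs(); print(o['torque'],o['tcp_rot'],o['joint_efforts'][5])
E
python3 -m handwheel '{"gripper":[-1,-1],"slide":[[0,0,0],[0,0,0]],"yaw":[-0.1,0]}'
python3 - <<'E'
from h import *
o=sensors.get_obs(); print(o['torque'],o['tcp_rot'],o['joint_efforts'][5])
E
```

```text
time: 15.13
ee_pos: [0.5147, 0.018, 0.0382]
tcp_rot: [-180.0, 0.0, 109.0]
wrist_force: [0.1, 0.9, -0.6]
opening: 0.0269
grasp_force: 24.9
[-0.03827795 -0.04945616  0.05327184] [-1.79983203e+02  3.55683305e-03  1.09007254e+02] -0.59993801638484
time: 15.3
ee_pos: [0.5148, 0.0181, 0.0382]
tcp_rot: [-180.0, 0.0, 115.0]
wrist_force: [0.1, -0.1, -0.7]
opening: 0.0267
grasp_force: 24.9
[ 0.05841399  0.04353701 -0.03470833] [-1.79985375e+02  2.66858310e-04  1.14960703e+02] -1.410219892859459
```

```bash
python3 -m handwheel '{"gripper":[-1,-1,-1,-1,-1,-1,-1,-1],"slide":[[0,0,0],[0,0,0],[0,0,0],[0,0,0],[0,0,0],[0,0,0],[0,0,0],[0,0,0]],"yaw":[-0.12,-0.12,-0.12,-0.12,-0.12,-0.12,-0.12,0]}'
python3 - <<'E'
from h import *
o=sensors.get_obs(); print(o['torque'],o['tcp_rot'],o['joint_efforts'][5])
E
python3 -m handwheel '{"gripper":[-1,-1,-1,-1],"slide":[[0,0,0],[0,0,0],[0,0,0],[0,0,0]],"yaw":[-0.12,-0.12,-0.1,0]}'
python3 - <<'E'
from h import *
o=sensors.get_obs(); print(o['torque'],o['tcp_rot'],o['joint_efforts'][5])
E
```

```text
time: 15.97
ee_pos: [0.5142, 0.0178, 0.038]
tcp_rot: [-179.9, -0.1, 163.1]
wrist_force: [-3.2, -1.3, -0.5]
opening: 0.0272
grasp_force: 25.0
[-0.35668455  0.5737716  -0.01273383] [-1.79942265e+02 -6.31932828e-02  1.63053638e+02] -2.2639113664627075
time: 16.3
ee_pos: [0.5145, 0.017, 0.038]
tcp_rot: [-179.9, -0.1, -177.7]
wrist_force: [-1.8, -5.6, -1.1]
opening: 0.027
grasp_force: 25.1
[-1.40441471  0.43837615 -0.06785472] [-1.79858706e+02 -5.31315136e-02 -1.77670066e+02] -1.9000837951898575
```

```bash
python3 -m handwheel '{"gripper":[-1,-1,-1,-1,-1,-1],"slide":[[0,0,0],[0,0,-3],[0,0,-4],[0,0,-6],[0,0,-6],[0,0,0]],"yaw":[0,0,0,0,0,0]}' 40
```

```text
time: 16.8
ee_pos: [0.5158, 0.0184, 0.0591]
tcp_rot: [180.0, 0.2, -177.7]
wrist_force: [0.5, 0.1, -0.7]
opening: 0.0264
grasp_force: 41.7
```

```bash
python3 -m handwheel '{"gripper":[-1,-1,-1,-1,-1],"slide":[[0,0,-20],[0,0,-25],[0,0,-25],[0,0,-25],[0,0,-10]],"yaw":[0,0,0,0,0]}'
python3 -m handwheel '{"gripper":[-1,-1,-1,-1,-1],"slide":[[0.3,31.2,0],[0.3,31.2,0],[0.3,31.2,0],[0.3,31.2,0],[0.3,31.2,0]],"yaw":[0,0,0,0,0]}'
python3 -m handwheel '{"gripper":[-1,-1,-1,-1,-1,-1],"slide":[[0.3,31.2,0],[0.3,31.2,0],[0.3,31.2,0],[0.3,31.2,0],[0.3,31.2,0],[0,0,0]],"yaw":[0,0,0,0,0,0]}'
python3 -m handwheel '{"gripper":[-1,-1,-1,-1,-1,-1,-1],"slide":[[0,0,0],[0,0,28],[0,0,28],[0,0,28],[0,0,24],[0,0,4],[0,0,0]],"yaw":[0,0,0,0,0,0,0]}'
python3 -m handwheel '{"gripper":[0.3,0.3,0.3,0.3,0.3],"slide":[[0,0,0],[0,0,0],[0,0,0],[0,0,0],[0,0,-2]],"yaw":[0,0,0,0,0]}'
python3 -m handwheel '{"gripper":[0.3,0.3,0.3,0.3,0.3,0.3,0.3],"slide":[[0,0,-15],[0,0,-25],[0,0,-25],[0,0,-25],[0,0,-18],[0,0,-5],[0,0,0]],"yaw":[0,0,0,0,0,0,0]}'
```

```text
time: 17.22
ee_pos: [0.5161, 0.0184, 0.1661]
tcp_rot: [180.0, 0.3, -177.6]
wrist_force: [0.8, 1.1, 0.5]
opening: 0.0261
grasp_force: 41.7
time: 17.63
ee_pos: [0.5063, 0.1755, 0.1618]
tcp_rot: [180.0, 0.0, -177.6]
wrist_force: [0.9, -0.7, -1.2]
opening: 0.0266
grasp_force: 41.7
time: 18.13
ee_pos: [0.4975, 0.3344, 0.1609]
tcp_rot: [179.9, -0.0, -177.4]
wrist_force: [0.0, 1.0, -0.3]
opening: 0.0265
grasp_force: 41.7
time: 18.72
ee_pos: [0.4975, 0.3283, 0.0487]
tcp_rot: [-179.9, -0.2, -177.6]
wrist_force: [0.5, -0.3, 0.4]
opening: 0.0265
grasp_force: 41.7
time: 19.13
ee_pos: [0.4986, 0.3299, 0.053]
tcp_rot: [180.0, 0.0, -177.5]
wrist_force: [-1.0, -0.1, -0.1]
opening: 0.0556
grasp_force: 0.0
time: 19.72
ee_pos: [0.499, 0.3302, 0.1671]
tcp_rot: [179.9, 0.2, -177.5]
wrist_force: [0.6, 0.7, -0.2]
opening: 0.0556
grasp_force: 0.0
```

```bash
python3 -m handwheel '{"gripper":[0.3,0.3,0.3,0.3,0.3,0.3,0.3],"slide":[[0,0,0],[0,0,0],[0,0,0],[0,0,0],[0,0,0],[0,0,0],[0,0,0]],"yaw":[0.121,0.121,0.121,0.121,0.121,0.121,0.121]}'
python3 -m handwheel '{"gripper":[0.3,0.3,0.3,0.3,0.3,0.3,0.3],"slide":[[0,0,0],[0,0,0],[0,0,0],[0,0,0],[0,0,0],[0,0,0],[0,0,0]],"yaw":[0.121,0.121,0.121,0.121,0.121,0.121,0]}'
python3 -m handwheel '{"gripper":[0.3,0.3,0.3,0.3,0.3,0.3],"slide":[[-34,1,0],[-34,1,0],[-34,1,0],[-34,1,0],[-34,1,0],[-34,1,0]],"yaw":[0,0,0,0,0,0]}'
python3 -m handwheel '{"gripper":[0.3,0.3,0.3,0.3,0.3,0.3,0.3],"slide":[[-34,1,0],[-34,1,0],[-34,1,0],[-34,1,0],[-34,1,0],[0,0,0],[0,0,0]],"yaw":[0,0,0,0,0,0,0]}'
python3 - <<'E'
from h import *
snap('scene','scene2.png')
im=cv2.imread('pics/scene2.png')[130:420,200:560]; cv2.imwrite('pics/crop3.png',cv2.resize(im,None,fx=2.,fy=2.,interpolation=cv2.INTER_CUBIC))
E
```

```text
time: 20.3
ee_pos: [0.4979, 0.3294, 0.1633]
tcp_rot: [-179.9, -0.0, 133.6]
wrist_force: [0.0, 0.0, 0.5]
opening: 0.0554
grasp_force: 0.0
time: 20.88
ee_pos: [0.4979, 0.3294, 0.1635]
tcp_rot: [-179.9, 0.1, 92.0]
wrist_force: [0.3, 0.5, 0.2]
opening: 0.0558
grasp_force: 0.0
time: 21.38
ee_pos: [0.5121, 0.1246, 0.1641]
tcp_rot: [-179.9, 0.0, 92.6]
wrist_force: [0.4, 0.1, -0.3]
opening: 0.0557
grasp_force: 0.0
time: 21.97
ee_pos: [0.5243, -0.0451, 0.1641]
tcp_rot: [-179.9, -0.0, 92.4]
wrist_force: [-0.7, -0.9, 0.6]
opening: 0.0554
grasp_force: 0.0
```

View pics/crop3.png

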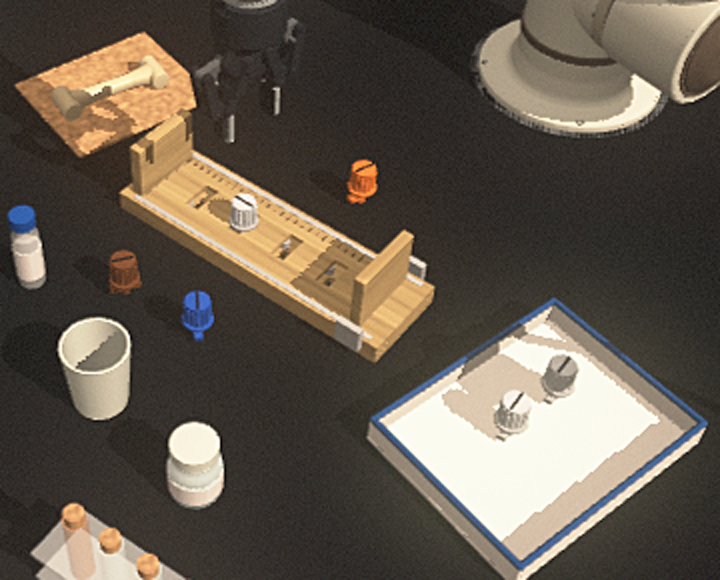

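Two locks stand in the tray, at crop px (561,375) and (514,411). The last one is in the board at (243,212). I go down to it.

```bash
python3 -m handwheel '{"gripper":[0.3,0.3,0.3,0.3,0.3,0.3,0.3],"slide":[[2,2,20],[0,0,25],[0,0,25],[0,0,25],[0,0,20],[0,0,9],[0,0,4]],"yaw":[0,0,0,0,0,0,0]}'
python3 -m handwheel '{"gripper":[0.3,0.1,-0.4,-0.6,-0.8,-1,-1,-1],"slide":[[0,0,0],[0,0,0],[0,0,0],[0,0,0],[0,0,0],[0,0,0],[0,0,-2],[0,0,0]],"yaw":[0,0,0,0,0,0,0,0]}' 25
python3 -m handwheel '{"gripper":[-1,-1,-1,-1],"slide":[[0,0,0],[0,0,0],[0,0,0],[0,0,0]],"yaw":[-0.05,-0.05,-0.05,0]}'
python3 - <<'E'
from h import *
o=sensors.get_obs(); print(o['torque'],o['tcp_rot'],o['joint_efforts'][5])
E
python3 -m handwheel '{"gripper":[-1,-1,-1],"slide":[[0,0,0],[0,0,0],[0,0,0]],"yaw":[-0.05,-0.05,0]}'
python3 - <<'E'
from h import *
o=sensors.get_obs(); print(o['torque'],o['tcp_rot'],o['joint_efforts'][5])
E
```

```text
time: 22.6
ee_pos: [0.5255, -0.0403, 0.0355]
tcp_rot: [-179.8, -0.0, 92.5]
wrist_force: [0.0, 0.1, 0.4]
opening: 0.0553
grasp_force: 0.0
time: 23.27
ee_pos: [0.5268, -0.0415, 0.0399]
tcp_rot: [180.0, 0.0, 92.3]
wrist_force: [1.2, 0.4, -0.1]
opening: 0.0271
grasp_force: 24.7
time: 23.6
ee_pos: [0.5263, -0.0416, 0.0391]
tcp_rot: [-180.0, 0.0, 101.1]
wrist_force: [-0.6, 0.1, -0.2]
opening: 0.0268
grasp_force: 24.7
[-0.13507394  0.25243883 -0.10065647] [-1.79960408e+02  1.30713392e-03  1.01055673e+02] -1.017182394862175
time: 23.85
ee_pos: [0.5259, -0.0413, 0.0391]
tcp_rot: [-179.9, -0.1, 106.7]
wrist_force: [-3.2, 1.6, 1.5]
opening: 0.0268
grasp_force: 24.9
[ 0.33716744  0.95260436 -0.34602084] [-1.79925168e+02 -5.09873996e-02  1.06677366e+02] -1.316719874739647
```

```bash
python3 -m handwheel '{"gripper":[-1,-1,-1,-1,-1,-1],"slide":[[0,0,0],[0,0,0],[0,0,0],[0,0,0],[0,0,0],[0,0,0]],"yaw":[0.1,0.1,0.1,0.1,0.1,0]}'
python3 - <<'E'
from h import *
o=sensors.get_obs(); print(o['torque'],o['tcp_rot'],o['joint_efforts'][5])
E
python3 -m handwheel '{"gripper":[-1,-1,-1,-1,-1,-1],"slide":[[0,0,0],[0,0,0],[0,0,0],[0,0,0],[0,0,0],[0,0,0]],"yaw":[0.12,0.12,0.12,0.12,0.12,0]}'
python3 - <<'E'
from h import *
o=sensors.get_obs(); print(o['torque'],o['tcp_rot'],o['joint_efforts'][5])
E
```

```text
time: 24.35
ee_pos: [0.5268, -0.0415, 0.0393]
tcp_rot: [180.0, 0.0, 77.6]
wrist_force: [-1.0, -1.1, -0.3]
opening: 0.027
grasp_force: 24.7
[ 0.04490496 -0.04550376  0.00519859] [1.79971610e+02 5.15251170e-03 7.76253742e+01] 1.8065739423036575
time: 24.85
ee_pos: [0.5281, -0.0417, 0.0399]
tcp_rot: [179.8, -0.1, 43.3]
wrist_force: [5.6, -0.5, -0.4]
opening: 0.0267
grasp_force: 24.8
[-0.23289464 -1.14739562  0.00279435] [ 1.79842837e+02 -1.12039406e-01  4.33079618e+01] 1.9390001893043518
```

Free this way. I keep turning, then lift.

```bash
python3 -m handwheel '{"gripper":[-1,-1,-1,-1,-1,-1],"slide":[[0,0,0],[0,0,0],[0,0,0],[0,0,0],[0,0,0],[0,0,0]],"yaw":[0.12,0.12,0.12,0.12,0.08,0]}'
python3 - <<'E'
from h import *
o=sensors.get_obs(); print(o['torque'],o['tcp_rot'],o['joint_efforts'][5],o['q'][5])
E
python3 -m handwheel '{"gripper":[-1,-1,-1,-1,-1],"slide":[[0,0,0],[0,0,-3],[0,0,-4],[0,0,-6],[0,0,0]],"yaw":[0,0,0,0,0]}' 40
```

```text
time: 25.35
ee_pos: [0.5283, -0.0431, 0.0401]
tcp_rot: [179.8, -0.2, 11.4]
wrist_force: [5.4, -8.3, -0.4]
opening: 0.0272
grasp_force: 25.5
[-1.89386003 -1.38650914  0.01168991] [ 1.79754768e+02 -1.63306184e-01  1.13601431e+01] 1.5788471326231956 164.07879810329237
time: 25.77
ee_pos: [0.5273, -0.0416, 0.0532]
tcp_rot: [180.0, -0.1, 11.7]
wrist_force: [-0.6, -0.1, -0.6]
opening: 0.0266
grasp_force: 41.4
```

```bash
python3 -m handwheel '{"gripper":[-1,-1,-1,-1,-1],"slide":[[0,0,-20],[0,0,-25],[0,0,-25],[0,0,-25],[0,0,-15]],"yaw":[0,0,0,0,0]}'
python3 -m handwheel '{"gripper":[-1,-1,-1,-1,-1,-1,-1],"slide":[[0,0,0],[0,0,0],[0,0,0],[0,0,0],[0,0,0],[0,0,0],[0,0,0]],"yaw":[-0.115,-0.115,-0.115,-0.115,-0.115,-0.115,-0.115]}'
python3 -m handwheel '{"gripper":[-1,-1,-1,-1,-1,-1],"slide":[[28.3,-14.1,0],[28.3,-14.1,0],[28.3,-14.1,0],[28.3,-14.1,0],[28.3,-14.1,0],[28.3,-14.1,0]],"yaw":[0,0,0,0,0,0]}'
python3 -m handwheel '{"gripper":[-1,-1,-1,-1,-1,-1,-1],"slide":[[28.3,-14.1,0],[28.3,-14.1,0],[28.3,-14.1,0],[28.3,-14.1,0],[28.3,-14.1,0],[28.3,-14.1,0],[0,0,0]],"yaw":[0,0,0,0,0,0,0]}'
python3 -m handwheel '{"gripper":[-1,-1,-1,-1,-1,-1,-1],"slide":[[0,0,28],[0,0,28],[0,0,28],[0,0,24],[0,0,6],[0,0,0],[0,0,0]],"yaw":[0,0,0,0,0,0,0]}'
```

```text
time: 26.18
ee_pos: [0.5269, -0.0414, 0.1648]
tcp_rot: [180.0, -0.1, 11.7]
wrist_force: [0.2, -0.6, -0.6]
opening: 0.0264
grasp_force: 41.4
time: 26.77
ee_pos: [0.5264, -0.0413, 0.1619]
tcp_rot: [-180.0, 0.0, 58.1]
wrist_force: [0.3, -0.1, 0.0]
opening: 0.0264
grasp_force: 41.4
time: 27.27
ee_pos: [0.5456, 0.1489, 0.162]
tcp_rot: [-180.0, 0.0, 57.8]
wrist_force: [0.4, 0.4, -1.0]
opening: 0.0265
grasp_force: 41.4
time: 27.85
ee_pos: [0.5645, 0.3409, 0.1606]
tcp_rot: [-179.9, 0.0, 58.0]
wrist_force: [0.6, 0.2, -1.0]
opening: 0.0265
grasp_force: 41.4
time: 28.43
ee_pos: [0.5653, 0.336, 0.0492]
tcp_rot: [180.0, -0.0, 57.7]
wrist_force: [-0.4, 1.0, 0.2]
opening: 0.0262
grasp_force: 41.4
```

```bash
python3 -m handwheel '{"gripper":[0.3,0.3,0.3,0.3,0.3],"slide":[[0,0,0],[0,0,0],[0,0,0],[0,0,0],[0,0,-2]],"yaw":[0,0,0,0,0]}'
python3 -m handwheel '{"gripper":[0.3,0.3,0.3,0.3,0.3,0.3,0.3],"slide":[[0,0,-15],[0,0,-25],[0,0,-30],[0,0,-30],[0,0,-30],[0,0,-20],[0,0,0]],"yaw":[0,0,0,0,0,0,0]}'
python3 -m handwheel '{"gripper":[0.3,0.3,0.3,0.3,0.3,0.3,0.3],"slide":[[-28.8,14.3,0],[-28.8,14.3,0],[-28.8,14.3,0],[-28.8,14.3,0],[-28.8,14.3,0],[-28.8,14.3,0],[-28.8,14.3,0]],"yaw":[0,0,0,0,0,0,0]}'
python3 -m handwheel '{"gripper":[0.3,0.3,0.3,0.3,0.3,0.3,0.3],"slide":[[-28.8,14.3,0],[-28.8,14.3,0],[-28.8,14.3,0],[-28.8,14.3,0],[-28.8,14.3,0],[-28.8,14.3,0],[-28.8,14.3,0]],"yaw":[0,0,0,0,0,0,0]}'
python3 -m handwheel '{"gripper":[0.3,0.3,0.3,0.3,0.3,0.3],"slide":[[-28.8,14.3,0],[-28.8,14.3,0],[-28.8,14.3,0],[-28.8,14.3,0],[-28.8,14.3,0],[-28.8,14.3,0]],"yaw":[0,0,0,0,0,0]}'
python3 -m handwheel '{"gripper":[0.3,0.3,0.3,0.3,0.3,0.3,0.3,0.3],"slide":[[0,0,0],[0,0,0],[0,0,0],[0,0,0],[0,0,0],[0,0,0],[0,0,0],[0,0,0]],"yaw":[-0.119,-0.119,-0.119,-0.119,-0.119,-0.119,-0.119,-0.119]}'
python3 -m handwheel '{"gripper":[0.3,0.3,0.3,0.3,0.3,0.3,0.3,0.3],"slide":[[0,0,0],[0,0,0],[0,0,0],[0,0,0],[0,0,0],[0,0,0],[0,0,0],[0,0,0]],"yaw":[-0.119,-0.119,-0.119,-0.119,-0.119,-0.119,-0.119,-0.119]}'
python3 - <<'E'
from h import *
c=snap('scene','scene3.png');snap('wrist','w3.png')
a=cv2.imread('pics/scene3.png')[120:420,180:560]; b=cv2.resize(cv2.imread('pics/w3.png'),(400,300));cv2.imwrite('pics/both.png',cv2.hconcat([a,b]))
E
```

```text
time: 28.85
ee_pos: [0.5652, 0.3361, 0.0506]
tcp_rot: [180.0, -0.0, 57.7]
wrist_force: [0.2, -0.0, 0.6]
opening: 0.0557
grasp_force: 0.0
time: 29.43
ee_pos: [0.5663, 0.3367, 0.2062]
tcp_rot: [179.8, -0.4, 57.7]
wrist_force: [0.2, 0.1, 0.2]
opening: 0.0559
grasp_force: 0.0
time: 30.02
ee_pos: [0.5414, 0.1107, 0.2001]
tcp_rot: [-180.0, 0.0, 57.7]
wrist_force: [-0.7, 0.5, 0.4]
opening: 0.0556
grasp_force: 0.0
time: 30.6
ee_pos: [0.5182, -0.1132, 0.2002]
tcp_rot: [180.0, -0.0, 57.7]
wrist_force: [0.3, 0.4, 0.2]
opening: 0.0552
grasp_force: 0.0
time: 31.1
ee_pos: [0.4984, -0.3052, 0.2001]
tcp_rot: [-180.0, -0.0, 57.7]
wrist_force: [0.7, 0.8, 0.4]
opening: 0.0554
grasp_force: 0.0
time: 31.77
ee_pos: [0.4988, -0.3036, 0.1999]
tcp_rot: [-180.0, -0.0, 112.6]
wrist_force: [0.5, -0.3, -0.3]
opening: 0.0555
grasp_force: 0.0
time: 32.43
ee_pos: [0.4988, -0.3036, 0.2]
tcp_rot: [180.0, -0.0, 167.1]
wrist_force: [-0.4, 0.6, -0.1]
opening: 0.0554
grasp_force: 0.0
```

View pics/both.png

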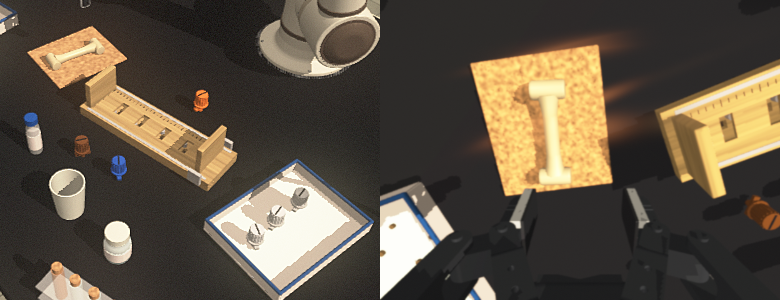

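Run:
```python
from h import *
c=load('w3')
im=cv2.imread('pics/w3.png')[110:320,180:380]; cv2.imwrite('pics/crop4.png',cv2.resize(im,None,fx=2.8,fy=2.8,interpolation=cv2.INTER_CUBIC))
print(-c['R'].T@c['t'],c['R'][2])
```

```text
[ 0.41618549 -0.28556943  0.34353645] [ 0.31511476 -0.0707711  -0.94641119]
```

View pics/crop4.png

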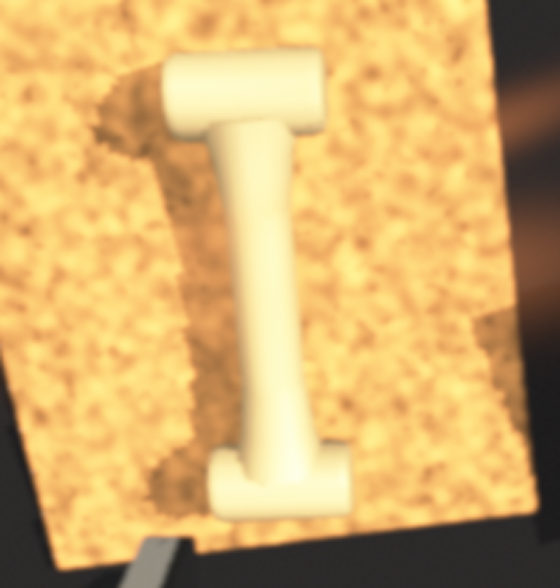

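Run:
```python
from h import *
c=load('w3');c2=load('scene3')
A=ray(c,180+246/2.8,110+92/2.8,.019);B=ray(c,180+280/2.8,110+483/2.8,.019)
C=(A+B)/2;d=A-B;print(A,B,C,np.linalg.norm(d),np.degrees(np.arctan2(d[1],d[0])))
p=np.radians(167.1);e=C-sensors.get_obs()['ee_pos'];print('tool',e[0]*np.cos(p)+e[1]*np.sin(p),e[0]*np.sin(p)-e[1]*np.cos(p))
print('scene px',proj(c2,A),proj(c2,B)) # seen approx (180+98,120+46),(180+52,120+60)
```

```text
[ 0.43621674 -0.33323173  0.019     ] [ 0.56035106 -0.35455016  0.019     ] [ 0.4982839  -0.34389094  0.019     ] 0.12595160162581545 170.25526616357547
tool -0.00846563487189475 -0.03941548289012121
scene px (np.float64(276.343083753047), np.float64(164.89990395572224)) (np.float64(232.01487921940435), np.float64(180.37438109416556))
```

The crop shows the bone's wide ends at crop px (246,92) and (280,483). I grip the shaft at its middle.

```bash
python3 -m handwheel '{"gripper":[0.3,0.3,0.3,0.3],"slide":[[0,0,0],[-3,-20,0],[-3,-20,0],[0,0,0]],"yaw":[-0.055,0,0,0]}'
python3 -m handwheel '{"gripper":[0.3,0.3,0.3,0.3,0.3,0.3,0.3,0.3],"slide":[[0,0,25],[0,0,30],[0,0,30],[0,0,30],[0,0,30],[0,0,25],[0,0,14],[0,0,0]],"yaw":[0,0,0,0,0,0,0,0]}'
python3 -m handwheel '{"gripper":[0.3,0.3],"slide":[[0,0,4],[0,0,0]],"yaw":[0,0]}'
```

```text
time: 32.87
ee_pos: [0.4975, -0.3464, 0.1996]
tcp_rot: [-180.0, -0.0, 169.6]
wrist_force: [-0.1, -0.2, 0.0]
opening: 0.0554
grasp_force: 0.0
time: 33.53
ee_pos: [0.4959, -0.3423, 0.0123]
tcp_rot: [179.8, -0.3, 169.7]
wrist_force: [-0.9, 0.5, 0.4]
opening: 0.0555
grasp_force: 0.0
time: 33.7
ee_pos: [0.4982, -0.3441, 0.0129]
tcp_rot: [-180.0, 0.0, 169.8]
wrist_force: [-0.2, 0.7, 0.2]
opening: 0.0557
grasp_force: 0.0
```

```bash
python3 -m handwheel '{"gripper":[0.1,-0.1,-0.25,-0.35,-0.45,-0.55,-0.65,-0.75],"slide":[[0,0,1],[0,0,0],[0,0,0],[0,0,0],[0,0,0],[0,0,0],[0,0,0],[0,0,0]],"yaw":[0,0,0,0,0,0,0,0]}' 25
python3 -m handwheel '{"gripper":[-1,-1,-1],"slide":[[0,0,0],[0,0,0],[0,0,0]],"yaw":[0,0,0]}' 25
python3 -m handwheel '{"gripper":[-1,-1,-1,-1,-1],"slide":[[0,0,-5],[0,0,-10],[0,0,-15],[0,0,0],[0,0,0]],"yaw":[0,0,0,0,0]}' 25
```

```text
time: 34.37
ee_pos: [0.498, -0.3441, 0.0117]
tcp_rot: [-180.0, 0.0, 169.9]
wrist_force: [-0.6, 1.4, 4.6]
opening: 0.0186
grasp_force: 24.4
time: 34.62
ee_pos: [0.498, -0.3441, 0.0117]
tcp_rot: [-180.0, 0.0, 169.9]
wrist_force: [-0.6, 0.6, 5.1]
opening: 0.0189
grasp_force: 24.5
time: 35.03
ee_pos: [0.4984, -0.3445, 0.0422]
tcp_rot: [-180.0, 0.1, 169.9]
wrist_force: [0.3, 0.7, -2.2]
opening: 0.0191
grasp_force: 24.6
```

```bash
python3 -m handwheel '{"gripper":[-1,-1,-1,-1,-1,-1,-1],"slide":[[0,0,-15],[0,0,-20],[0,0,-20],[0,0,-20],[0,0,-15],[0,0,-5],[0,0,0]],"yaw":[0,0,0,0,0,0,0]}'
python3 -m handwheel '{"gripper":[-1,-1,-1,-1,-1,-1],"slide":[[0,0,0],[0,0,0],[0,0,0],[0,0,0],[0,0,0],[0,0,0]],"yaw":[0.05,0.11,0.11,0.11,0.11,0.11]}'
python3 -m handwheel '{"gripper":[-1,-1,-1,-1,-1,-1,-1,-1],"slide":[[0,0,0],[0,0,0],[0,0,0],[0,0,0],[0,0,0],[0,0,0],[0,0,0],[0,0,0]],"yaw":[0.11,0.11,0.11,0.11,0.11,0.067,0,0]}'
python3 -m handwheel '{"gripper":[-1,-1,-1,-1,-1,-1],"slide":[[10,3,0],[20,6,0],[26.8,8.1,0],[26.8,8.1,0],[26.8,8.1,0],[26.8,8.1,0]],"yaw":[0,0,0,0,0,0]}'
python3 -m handwheel '{"gripper":[-1,-1,-1,-1,-1,-1,-1,-1],"slide":[[26.8,8.1,0],[26.8,8.1,0],[26.8,8.1,0],[26.8,8.1,0],[15,4.5,0],[9.2,2.7,0],[0,0,0],[0,0,0]],"yaw":[0,0,0,0,0,0,0,0]}'
```

```text
time: 35.62
ee_pos: [0.4982, -0.3444, 0.1369]
tcp_rot: [-180.0, 0.1, 169.9]
wrist_force: [0.1, -0.0, -1.8]
opening: 0.0191
grasp_force: 24.6
time: 36.12
ee_pos: [0.4973, -0.3437, 0.1341]
tcp_rot: [-180.0, -0.1, 135.2]
wrist_force: [-0.5, 0.1, -1.4]
opening: 0.0192
grasp_force: 24.7
time: 36.78
ee_pos: [0.4974, -0.3438, 0.1347]
tcp_rot: [-179.9, -0.1, 100.3]
wrist_force: [1.1, -0.2, -1.6]
opening: 0.0188
grasp_force: 24.6
time: 37.28
ee_pos: [0.514, -0.1998, 0.1359]
tcp_rot: [-180.0, -0.0, 100.3]
wrist_force: [1.3, 0.0, -1.5]
opening: 0.0185
grasp_force: 24.6
time: 37.95
ee_pos: [0.5299, -0.0653, 0.1361]
tcp_rot: [-180.0, 0.0, 100.3]
wrist_force: [0.1, -0.8, -1.8]
opening: 0.0192
grasp_force: 24.6
```

```bash
python3 -m handwheel '{"gripper":[-1,-1,-1,-1,-1,-1,-1,-1],"slide":[[0,0,10],[0,0,20],[0,0,20],[0,0,20],[0,0,15],[0,0,6],[0,0,0],[0,0,0]],"yaw":[0,0,0,0,0,0,0,0]}'
python3 - <<'E'
from h import *
snap('side','side1.png');c=snap('scene','scene4.png')
a=cv2.resize(cv2.imread('pics/scene4.png')[170:310,240:420],None,fx=2.2,fy=2.2); b=cv2.resize(cv2.imread('pics/side1.png')[170:360,300:460],None,fx=1.9,fy=1.9)[:308]
cv2.imwrite('pics/both2.png',cv2.hconcat([a,b]))
E
```

```text
time: 38.62
ee_pos: [0.5299, -0.066, 0.0454]
tcp_rot: [-180.0, -0.0, 100.1]
wrist_force: [0.9, 0.4, -0.7]
opening: 0.0189
grasp_force: 24.6
```

View pics/both2.png

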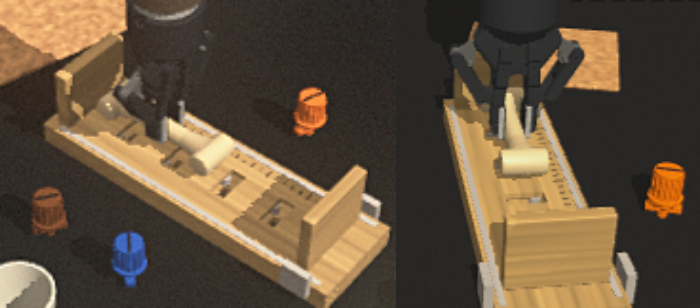

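Both views show the bone level and lined up along the bed, with its near end at (212,155) in the scene crop. I lower it.

```bash
python3 -m handwheel '{"gripper":[-1,-1,-1,-1],"slide":[[0,0,5],[0,0,4],[0,0,2],[0,0,0]],"yaw":[0,0,0,0]}'
python3 -m handwheel '{"gripper":[-1,-1,-1],"slide":[[0,0,2],[0,0,0],[0,0,0]],"yaw":[0,0,0]}'
```

```text
time: 39.05
ee_pos: [0.5297, -0.0653, 0.0337]
tcp_rot: [-180.0, -0.0, 100.2]
wrist_force: [0.3, 0.8, -1.6]
opening: 0.0187
grasp_force: 24.6
time: 39.3
ee_pos: [0.53, -0.0654, 0.0323]
tcp_rot: [-180.0, -0.0, 100.2]
wrist_force: [0.2, -0.7, -0.8]
opening: 0.0189
grasp_force: 24.6
```

```bash
python3 -m handwheel '{"gripper":[-1,-1,-1],"slide":[[0,0,1],[0,0,0.5],[0,0,0]],"yaw":[0,0,0]}'
python3 -m handwheel '{"gripper":[-0.5,-0.4,-0.3,-0.1,0.1,0.3,0.3,0.3],"slide":[[0,0,0],[0,0,0],[0,0,0],[0,0,0],[0,0,0],[0,0,0],[0,0,0],[0,0,0]],"yaw":[0,0,0,0,0,0,0,0]}'
python3 -m handwheel '{"gripper":[0.3,0.3,0.3,0.3,0.3,0.3,0.3],"slide":[[0,0,-10],[0,0,-20],[0,0,-30],[0,0,-30],[0,0,-25],[0,0,-5],[0,0,0]],"yaw":[0,0,0,0,0,0,0]}'
python3 - <<'E'
from h import *
snap('wrist','w5.png')
c=load('w5');s=[.5210,-.0112];b=np.radians(100.15)
W=lambda x,y,z:[s[0]+x*np.cos(b)-y*np.sin(b),s[1]+x*np.sin(b)+y*np.cos(b),z]
for x in (-.117,.007): print(proj(c,W(x,0,.038)))
print('slots',[proj(c,W(x,0,.025)) for x in (.031,.093)], 'jaw inner top',[proj(c,W(.15,y,.095)) for y in (-.045,.045)])
E
```

```text
time: 39.55
ee_pos: [0.5301, -0.0654, 0.0308]
tcp_rot: [180.0, 0.0, 100.2]
wrist_force: [0.4, -0.2, -1.2]
opening: 0.0187
grasp_force: 24.7
time: 40.22
ee_pos: [0.53, -0.0654, 0.0308]
tcp_rot: [180.0, 0.0, 100.2]
wrist_force: [0.5, 0.6, -0.2]
opening: 0.0556
grasp_force: 0.0
time: 40.8
ee_pos: [0.5311, -0.0655, 0.1536]
tcp_rot: [179.8, 0.1, 100.2]
wrist_force: [-0.1, 0.2, 0.2]
opening: 0.0556
grasp_force: 0.0
(np.float64(319.6020421732061), np.float64(306.95001996309054))
(np.float64(319.8053905412229), np.float64(138.21309909573193))
slots [(np.float64(319.7692132694973), np.float64(99.25074364415443)), (np.float64(319.8920440173374), np.float64(-8.592238228295855))] jaw inner top [(np.float64(435.88431567616334), np.float64(-224.850229277106)), (np.float64(205.70196187478274), np.float64(-225.3503821527047))]
```

View pics/w5.png

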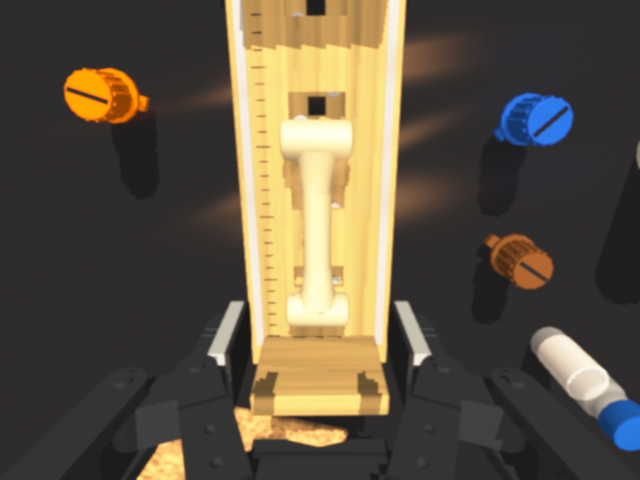

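The bone lies straight on the centre line, with its ends at (316,138) and (318,308), about 15 mm short of the head plate. I go behind the sliding plate with the fingers shut.

```bash
python3 -m handwheel '{"gripper":[-1,-1,-1,-1,-1,-1,-1,-1],"slide":[[25,0,0],[33,0,0],[33,0,0],[33,0,0],[33,0,0],[33,0,0],[33,0,0],[27,0,0]],"yaw":[0,0,0,0,0,0,0,0]}'
python3 -m handwheel '{"gripper":[-1,-1,-1,-1,-1,-1,-1],"slide":[[0,0,0],[0,0,20],[0,0,25],[0,0,25],[0,0,15],[0,0,5],[0,0,0]],"yaw":[0,0,0,0,0,0,0]}' 20
python3 - <<'E'
from h import *
o=sensors.get_obs();b=np.radians(100.15);e=o['ee_pos'][:2]-[.521,-.0112];print('board x,y',e@[np.cos(b),np.sin(b)],e@[-np.sin(b),np.cos(b)])
c=snap('side','side2.png')
E
```

```text
time: 41.52
ee_pos: [0.4844, 0.1824, 0.1492]
tcp_rot: [-179.9, 0.0, 100.2]
wrist_force: [-0.2, 0.5, -0.2]
opening: -0.0
grasp_force: 0.0
time: 42.1
ee_pos: [0.4844, 0.1799, 0.0586]
tcp_rot: [-179.8, 0.0, 100.2]
wrist_force: [0.3, 0.7, -0.7]
opening: -0.0002
grasp_force: 0.0
board x,y 0.19457726414834534 0.002342271998057466
```

```bash
python3 -m handwheel '{"gripper":[-1,-1,-1,-1,-1,-1,-1,-1],"slide":[[-5,0,0],[-5,0,0],[-4,0,0],[-3,0,0],[-3,0,0],[-3,0,0],[-3,0,0],[-3,0,0]],"yaw":[0,0,0,0,0,0,0,0]}'
python3 -m handwheel '{"gripper":[-1,-1,-1,-1,-1,-1,-1,-1],"slide":[[-5,0,0],[-5,0,0],[-5,0,0],[-5,0,0],[-5,0,0],[-5,0,0],[-5,0,0],[-5,0,0]],"yaw":[0,0,0,0,0,0,0,0]}'
python3 -m handwheel '{"gripper":[-1,-1,-1,-1,-1,-1,-1,-1],"slide":[[-5,0,0],[-5,0,0],[-5,0,0],[-5,0,0],[-4,0,0],[-3,0,0],[0,0,0],[0,0,0]],"yaw":[0,0,0,0,0,0,0,0]}'
python3 - <<'E'
from h import *
o=sensors.get_obs();b=np.radians(100.15);e=o['ee_pos'][:2]-[.521,-.0112];print('board x,y',e@[np.cos(b),np.sin(b)],e@[-np.sin(b),np.cos(b)])
c=snap('scene','scene5.png')
a=cv2.resize(cv2.imread('pics/scene5.png')[170:320,240:440],None,fx=3.5,fy=3.5);cv2.imwrite('pics/crop6.png',a)
E
```

```text
time: 42.82
ee_pos: [0.491, 0.152, 0.0609]
tcp_rot: [180.0, -0.0, 100.2]
wrist_force: [0.5, 3.0, 0.5]
opening: 0.0001
grasp_force: 1.1
time: 43.48
ee_pos: [0.4982, 0.1122, 0.0608]
tcp_rot: [180.0, -0.0, 100.2]
wrist_force: [1.7, 3.1, 0.8]
opening: -0.0005
grasp_force: 1.2
time: 44.15
ee_pos: [0.5024, 0.0857, 0.0605]
tcp_rot: [-179.9, 0.0, 100.2]
wrist_force: [-0.2, -0.2, -0.2]
opening: -0.0001
grasp_force: 0.0
board x,y 0.09866448193861098 0.0012339616472625673
```

View pics/crop6.png

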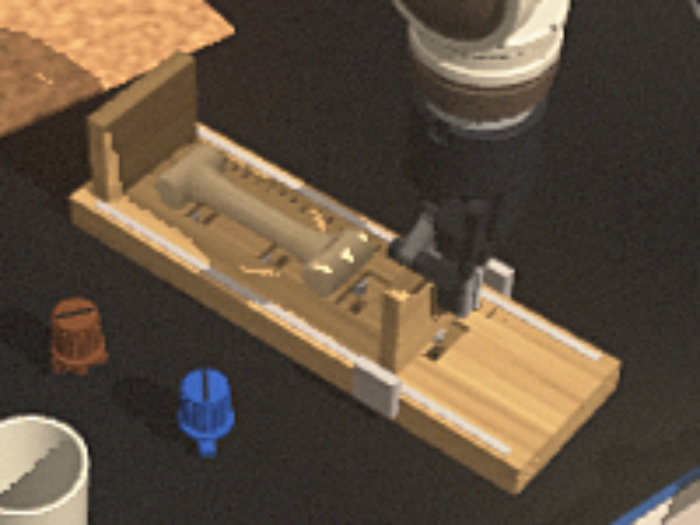

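The plate slides nicely: its top corner is now at crop px (383,288) and the bone is undisturbed. I continue, then slow down.

```bash
python3 - <<'E'
from h import *
c=load('scene5');b=np.radians(100.15)
for u,v in ((383,288),(410,300)):
  e=ray(c,240+u/3.5,170+v/3.5,.095)[:2]-[.521,-.0112];print(e@[np.cos(b),np.sin(b)],e@[-np.sin(b),np.cos(b)])
E
python3 -m handwheel '{"gripper":[-1,-1,-1,-1,-1,-1,-1,-1],"slide":[[-4,0,0],[-5,0,0],[-5,0,0],[-5,0,0],[-5,0,0],[-5,0,0],[-4,0,0],[-3,0,0]],"yaw":[0,0,0,0,0,0,0,0]}'
python3 -m handwheel '{"gripper":[-1,-1,-1,-1,-1,-1,-1,-1],"slide":[[-2,0,0],[-2,0,0],[-2,0,0],[-2,0,0],[-2,0,0],[-2,0,0],[-2,0,0],[-2,0,0]],"yaw":[0,0,0,0,0,0,0,0]}'
```

```text
0.07597925121574334 -0.04266072175805797
0.09402141264433467 -0.04006735233004305
time: 44.87
ee_pos: [0.5092, 0.0501, 0.0607]
tcp_rot: [-180.0, 0.0, 100.2]
wrist_force: [-0.3, 2.5, -1.6]
opening: 0.0002
grasp_force: 1.1
time: 45.53
ee_pos: [0.512, 0.0349, 0.0608]
tcp_rot: [180.0, -0.0, 100.2]
wrist_force: [0.4, 1.7, -1.1]
opening: 0.0001
grasp_force: 1.1
```

```bash
python3 -m handwheel '{"gripper":[-1,-1,-1,-1,-1,-1,-1,-1],"slide":[[-1,0,0],[-1,0,0],[-1,0,0],[-1,0,0],[-1,0,0],[-1,0,0],[-1,0,0],[-1,0,0]],"yaw":[0,0,0,0,0,0,0,0]}'
python3 -m handwheel '{"gripper":[-1,-1,-1],"slide":[[-1,0,0],[-1,0,0],[-1,0,0]],"yaw":[0,0,0]}'
python3 -m handwheel '{"gripper":[-1,-1,-1],"slide":[[-1,0,0],[-1,0,0],[-0.5,0,0]],"yaw":[0,0,0]}'
```

```text
time: 46.2
ee_pos: [0.5135, 0.0271, 0.0608]
tcp_rot: [180.0, -0.0, 100.2]
wrist_force: [1.2, 2.9, -1.9]
opening: 0.0001
grasp_force: 1.5
time: 46.45
ee_pos: [0.514, 0.0241, 0.0608]
tcp_rot: [180.0, -0.0, 100.2]
wrist_force: [0.3, 3.4, -1.4]
opening: -0.0
grasp_force: 1.5
time: 46.7
ee_pos: [0.5145, 0.0216, 0.0609]
tcp_rot: [180.0, 0.0, 100.2]
wrist_force: [1.2, 2.9, -1.5]
opening: -0.0001
grasp_force: 1.5
```

```bash
python3 -m handwheel '{"gripper":[-1,-1,-1,-1],"slide":[[-0.5,0,0],[-0.5,0,0],[-0.5,0,0],[-0.5,0,0]],"yaw":[0,0,0,0]}' | grep -E 'ee_pos|force'
python3 -m handwheel '{"gripper":[-1,-1],"slide":[[-0.5,0,0],[-0.5,0,0]],"yaw":[0,0]}' | grep -E 'ee_pos|force'
python3 -m handwheel '{"gripper":[-1,-1],"slide":[[-0.5,0,0],[-0.5,0,0]],"yaw":[0,0]}'| grep -E 'ee_pos|force'
```

```text
ee_pos: [0.5148, 0.0197, 0.0609]
wrist_force: [2.6, 3.2, 0.2]
grasp_force: 1.5
ee_pos: [0.515, 0.0187, 0.0609]
wrist_force: [1.8, 3.1, 0.1]
grasp_force: 1.5
ee_pos: [0.5151, 0.0178, 0.0609]
wrist_force: [1.9, 4.3, -0.4]
grasp_force: 1.5
```

```bash
python3 -m handwheel '{"gripper":[-1,-1],"slide":[[-0.5,0,0],[-0.5,0,0]],"yaw":[0,0]}' | grep -E 'ee_pos|force'
python3 -m handwheel '{"gripper":[-1,-1],"slide":[[-0.5,0,0],[0,0,0]],"yaw":[0,0]}'| grep -E 'ee_pos|force'
```

```text
ee_pos: [0.5153, 0.0168, 0.0608]
wrist_force: [1.8, 3.8, 0.0]
grasp_force: 1.5
ee_pos: [0.5153, 0.0162, 0.0609]
wrist_force: [2.0, 2.5, 0.4]
grasp_force: 1.2
```

```bash
python3 -m handwheel '{"gripper":[-1,-1],"slide":[[-0.5,0,0],[-0.5,0,0]],"yaw":[0,0]}' | grep -E 'ee_pos|force'
python3 -m handwheel '{"gripper":[-1,-1],"slide":[[-0.5,0,0],[0,0,0]],"yaw":[0,0]}'| grep -E 'ee_pos|force'
python3 -m handwheel '{"gripper":[-1,-1],"slide":[[-0.5,0,0],[0,0,0]],"yaw":[0,0]}'| grep -E 'ee_pos|force'
```

```text
ee_pos: [0.5155, 0.0153, 0.0608]
wrist_force: [1.6, 3.3, 0.6]
grasp_force: 1.5
ee_pos: [0.5156, 0.0147, 0.0609]
wrist_force: [1.9, 2.7, 1.1]
grasp_force: 1.2
ee_pos: [0.5157, 0.0143, 0.0608]
wrist_force: [0.5, 2.6, 1.7]
grasp_force: 1.3
```

```bash
python3 -m handwheel '{"gripper":[-1,-1],"slide":[[-0.5,0,0],[-0.5,0,0]],"yaw":[0,0]}' | grep -E 'ee_pos|force'
python3 - <<'E'
from h import *
c=snap('scene','scene6.png'); d=snap('side','side6.png')
a=cv2.resize(cv2.imread('pics/scene6.png')[180:280,255:375],None,fx=4,fy=4);b=cv2.resize(cv2.imread('pics/side6.png')[190:290,320:400],None,fx=4,fy=4);cv2.imwrite('pics/crop7.png',cv2.hconcat([a,b]))
E
```

```text
ee_pos: [0.5157, 0.014, 0.0609]
wrist_force: [-0.7, 10.7, 1.8]
grasp_force: 4.9
```

View pics/crop7.png

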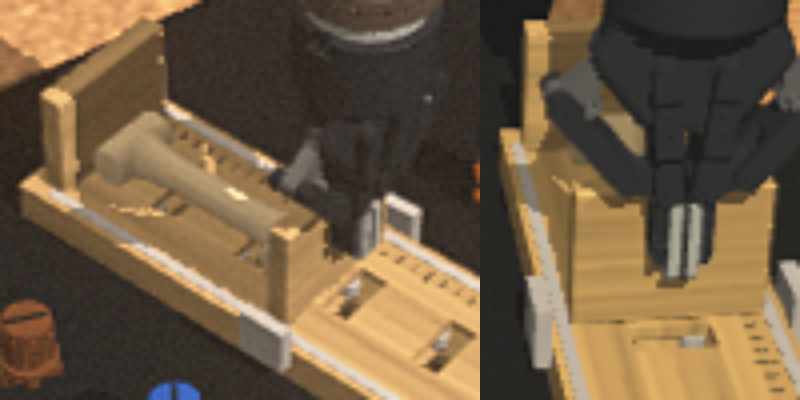

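The push force rose to 10.7 N with the travel stopped, and the picture shows the bone between both plates. I back off and check.

```bash
python3 -m handwheel '{"gripper":[-1,-1,-1,-1,-1,-1,-1],"slide":[[2,0,0],[8,0,0],[15,0,0],[15,0,0],[10,0,0],[0,0,0],[0,0,0]],"yaw":[0,0,0,0,0,0,0]}'
python3 -m handwheel '{"gripper":[-1,-1,-1,-1,-1,-1,-1],"slide":[[0,0,-10],[0,0,-30],[0,0,-30],[0,0,-30],[0,0,-20],[0,0,0],[0,0,0]],"yaw":[0,0,0,0,0,0,0]}'
python3 - <<'E'
from h import *
c=snap('scene','scene7.png')
cv2.imwrite('pics/crop8.png',cv2.resize(cv2.imread('pics/scene7.png')[150:420,230:560],None,fx=2.2,fy=2.2))
E
```

```text
time: 49.05
ee_pos: [0.5068, 0.0628, 0.0607]
tcp_rot: [-180.0, 0.0, 100.3]
wrist_force: [-0.5, -0.7, 0.8]
opening: 0.0
grasp_force: 0.0
time: 49.63
ee_pos: [0.5078, 0.062, 0.1825]
tcp_rot: [179.8, 0.0, 100.2]
wrist_force: [0.5, -0.3, -0.9]
opening: 0.0
grasp_force: 0.0
```

View pics/crop8.png

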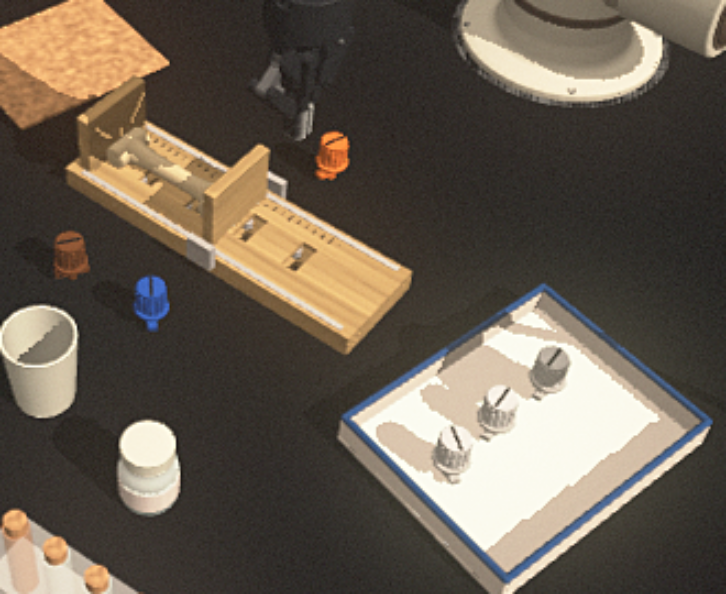

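```bash
python3 -c "
from workcell import ticket; print(ticket.job_done())"
```

```text
the job is handed in; nothing more can be done
None
```

The job is handed in, though no verdict came back: the three locks present are in the white tray, the bone lies straight between the two plates touching both, and the robot is clear of everything.

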